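# Press a culture dish shut on the treadle press

## Task

Put the cream-coloured culture dish, lid up and centred, on the round metal platen of the dish press, and let go of it. Then push the black treadle pedal all the way down to its stop with the gripper, hold it down for a full second so that the pad presses the dish's lid home, and let the pedal come back up. The pressed dish stays on the platen; do not tip it, and leave the pink dish beside it where it is.

Things in the scene. Friction and masses are not known exactly. Their poses are not given: they have to be found in the camera images.
- cream_dish: Loose round culture dish with its lid on and cream-coloured medium inside, 60 mm across, 14 mm tall, about 40 g. Origin at the centre of its underside, z up. Starts on the table to the right of the press. Any yaw of grasp across its rim serves.
- pink_dish: The same kind of dish (60 mm across, 14 mm tall) with pink medium, beside the cream one on the table, on either side of it. Origin at the centre of its underside. To be left alone.
- press: Dish press, fixed. Origin on the table, x to its back, y to its left. Grey base x -90..170, y -145..145 mm, top 10 mm up. Platen at x -20, y 85; treadle at y -85; white cover 46 mm high at x 90..166. Blue press arm hinged at x 130, y 85, height 75, stands upright to 240 mm behind the platen while the treadle is up, its pad facing forward at about x 80: keep clear of it.
- platen (a point): Centre of the top of the round aluminium platen, 72 mm across, 30 mm above the table; flat, without a rim. Axes as those of the press.
- tread (a point): Point on top of the black ribbed tread (86 mm long, 70 wide), 100 mm in front of its hinge; moves with it. Hinge at x 60, y -85 mm of the press, 22 mm up. With the treadle up, the tread slopes by 0.4 rad, high end to the robot, this point 67 mm above the table; at the stop the tread is level, this point 28.5 mm up and 10 mm farther forward (press -x).
- pedal (a joint): Angle of the treadle: 0 up (its spring returns it there), 0.40 rad at its stop. At this point it takes about 5 N to start and about 15 N at the stop. The blue press arm is linked to it and swings down as it is pushed.
- press_pad: Round black rubber pad, 40 mm across, sprung under the end of the blue press arm; origin at the centre of its face. With the treadle down it comes down flat over the centre of the platen and presses on a dish there with 1 to 2 N.
Things that resemble listed ones, but are neither listed nor needed, are in the scene too. Leave any brown or green look-alike of the cream_dish alone.

How it is judged:
By the outcome, as a careful person would: the job done as asked, in the order asked, and still so for the second after the job is handed in, with the robot touching nothing.
It also fails if it takes over 48 s, if anything falls off the work surface, if the arm or the gripper's body presses on something with over 40 N, if the wrist force passes 120 N, or if a joint passes its speed limit or range.

## Robot

A 6-joint arm with a two-finger parallel gripper is mounted at the origin on a cart in front of the work surface, level with it; the furniture and walls round the work are solid. World frame = base frame: x ahead of the robot, y to its left, z up, the work surface at z = 0. Lengths are in mm, angles in rad, forces in N, time in s.
With the tool pointing down it reaches from about 350 to 725 mm from the base axis. Payload 4.3 kg.
Tool frame: the origin (TCP) lies at the very end of the fingers, on their centre line; the grasp point (between the pads) lies 19 mm behind it; z points along the fingers, y is the line along which they close (so a half turn about z gives the same grasp; the last joint's range is limited). The gripper opens to 85 mm and grips with 20 to 120 N. Pads are 22 mm wide; open, the fingers measure 114 mm over their backs; the gripper's body (76 mm by 85 mm) begins 54 mm behind the grasp point. The pads swing forward as they close: fully open they stand 13 mm farther back than shut.
Start: joints at [1.191, 0.377, 0.081, 1.274, 0, 1.46], TCP at [153.265, 554.235, 231.329] pointing down, gripper open.
Joint ranges: [-2.72, 2.72], [-0.84, 1.66], [-1.02, 1.22], [-1.77, 2.12], [-1.37, 1.28], [-3.14, 3.14]. Speed limits (rad/s): [2.57, 2.57, 3.14, 3.14, 3.14, 3.14].

## Interface

Orientations are given as [roll, pitch, yaw] about the fixed x, y, z axes, in that order (R = Rz(yaw) Ry(pitch) Rx(roll)).
In Python, from cell import env gives the robot as it stands.
- The arm moves only by the shell command python3 -m inch 'ROWS' [OPENING] [FORCE]. ROWS is JSON, a list that holds one entry, the list of rows, each a list of 6 numbers: the shift along the tool's x, y, z in units of 50 mm (1.0 is 50 mm), then the turn, a rotation vector about the tool's x, y, z in degrees. A call has 1 to 12 rows; each row is the pose to reach, as a shift and turn from the pose commanded when the call began, along the tool's axes at that moment; what a row does not reach only later rows make up. A row lasts 1/8 s, in which the tool goes at most 62.5 mm and 10.7 degrees, less where a joint would pass 70% of its speed; a pose out of reach is approached as far as the arm can. A call with a gripper value outside its range is refused whole. OPENING is the closure, from 0 (fully open) to 1 (shut), set as the call begins (- or left out, the last holds). The fingers move at their own pace and stop on an object; FORCE is the grip in N (left out, the last holds). Time passes only in rows, so rows that repeat a pose let the fingers close. It gives the time, the measured TCP pose, the force, the opening and the grip force at its end, in the units of the state.
- env.get_obs(): the state, without advancing time (a new reading comes with each control period).
- env.grab_frame(name): name is "scene" or "side" or "wrist"; returns a dict with "img" (384x512x3 uint8, red, green, blue), "camera_matrix" (3x3 intrinsics, pixels), "R" (3x3) and "t" (3): a world point X has camera coordinates R X + t; the wrist camera has in their place "hand_eye" (4x4, takes a point from camera to tool coordinates, whose origin is the TCP and whose axes are the flange's). Camera axes: x right, y down, z forward; pixel columns grow to the right and rows downward; lengths in mm; the calibration is good to about 2 mm. A picture is of the moment at which its call begins: read the wrist's pose just before it. There is no depth.
- env.job_done(): hands the job in; it is judged then, once.
The state is a dict: "time": time; "joints": joint angles; "joint_velocities": joint speeds; "joint_efforts": joint torques, N m; "eef_pos": TCP position; "orientation": TCP orientation; "ft_force": force on the tool from outside, world axes, zero at the start; "wrist_torque": the same for the moment, N m; "finger_gap": finger opening in mm; "grasp_force": force on a finger pad.
Only numpy, scipy, OpenCV 4.12 (cv2) and the standard library are available. Lean on these libraries where they do the work, as an engineer would, in place of code of your own. Each camera call takes 0.05 s, during which the arm holds its last target. There are 200 camera calls.

## Working session

There is one attempt and no reset: what is moved stays moved. The work goes in short steps, Python scripts to look and compute and a shell command to move; the robot and the scene stay as the last step left them, time stands still between calls to the robot, and variables do not carry over. Pictures are saved under pics/ and viewed, at most 10 in all, crops included, and the job is handed in when it is done.

```bash
mkdir -p pics; ls
cat > h.py <<'E'
import numpy as np, cv2, pickle
from cell import env
def grab(n,f):
    o=env.get_obs(); d=env.grab_frame(n); d['obs']=o
    cv2.imwrite(f'pics/{f}.png',d['img'][:,:,::-1]); pickle.dump(d,open(f'pics/{f}.pkl','wb')); return d
def ray(d,u,v,z):
    K=np.array(d['camera_matrix']);R=np.array(d['R']);t=np.array(d['t'])
    c=-R.T@t; r=R.T@np.linalg.solve(K,[u,v,1]); return c+r*(z-c[2])/r[2]
def proj(d,X):
    p=np.array(d['camera_matrix'])@(np.array(d['R'])@np.array(X)+np.array(d['t'])); return p[:2]/p[2]
E
python3 - <<'E'
from h import *
a=grab('scene','s0');b=grab('side','d0')
cv2.imwrite('pics/w0.png',grab('wrist','w0x')['img'][:,:,::-1])
print(env.get_obs())
E
```

```text
pics
{'time': 0.15, 'joints': array([1.19069265e+00, 3.77890883e-01, 7.99433611e-02, 1.27444804e+00,
       1.19798347e-05, 1.46051072e+00]), 'joint_velocities': array([ 0.00106589, -0.00227865,  0.00382729,  0.00025688,  0.00190681,
        0.0009893 ]), 'joint_efforts': array([ 9.75017574e-04, -4.64034569e+01,  2.70171386e+01,  1.38744080e-02,
       -1.18711050e-04,  1.52759947e-05]), 'eef_pos': array([153.05915616, 553.71747768, 230.58214082]), 'orientation': array([-3.14000445e+00, -1.87922729e-04,  2.87177442e+00]), 'ft_force': array([ 0.55414508, -0.45176815,  0.43518603]), 'wrist_torque': array([0.02060807, 0.00575041, 0.02125537]), 'grasp_force': 0.0, 'finger_gap': 85.44903192337158}
```

View pics/s0.png

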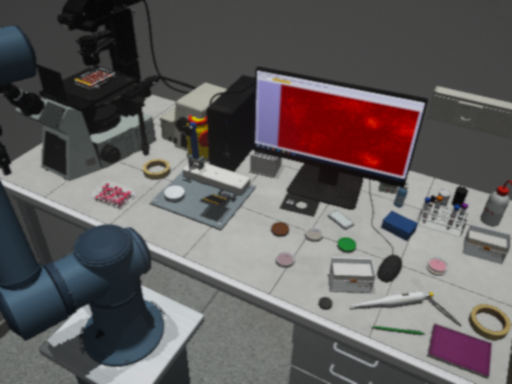

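View pics/d0.png

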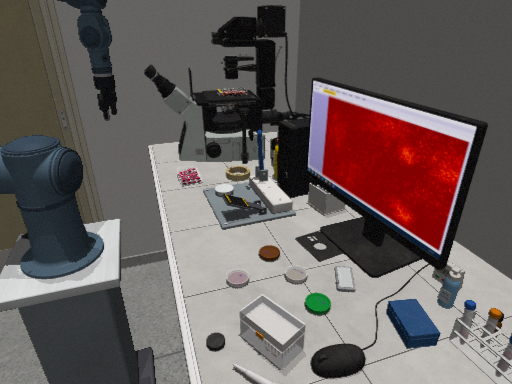

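The scene view shows the press near (205,195), with a brown dish at (280,229), a cream or grey one at (314,235), a pinkish one at (285,259) and a green one at (346,245). I'll enlarge both views next.

Run:
```python
from h import *
s=cv2.imread('pics/s0.png')[140:280,140:365]; d=cv2.imread('pics/d0.png')[150:290,195:340]
s=cv2.resize(s,None,fx=3.55,fy=3.55,interpolation=cv2.INTER_CUBIC)
cv2.imwrite('pics/c1.png',s)
cv2.imwrite('pics/c2.png',cv2.resize(d,None,fx=4.2,fy=4.2,interpolation=cv2.INTER_CUBIC))
a=pickle.load(open('pics/s0.pkl','rb'));b=pickle.load(open('pics/d0.pkl','rb'))
for n,u in dict(brown=(280,229),cream=(314,235),pink=(285,259)).items(): print(n,ray(a,*u,14))
for n,u in dict(brown=(269.5,252.5),cream=(296,273),pink=(237,278)).items(): print(n,ray(b,*u,14))
for n,D in(('s',a),('d',b)):
  for u in ([(280,229),(314,235),(285,259)] if n=='s' else [(269,253),(296,273),(237,278)]): print(D['img'][u[1],u[0]])
```

```text
brown [ 549.86396409 -199.33368567   14.        ]
cream [ 578.72100797 -308.54254274   14.        ]
pink [ 435.98091006 -271.47547949   14.        ]
brown [ 554.04148688 -201.23267919   14.        ]
cream [ 588.62902845 -305.39921579   14.        ]
pink [ 438.36452265 -274.58675359   14.        ]
[96 61 42]
[151 147 138]
[151 130 136]
[98 61 52]
[165 157 149]
[161 137 144]
```

View pics/c1.png

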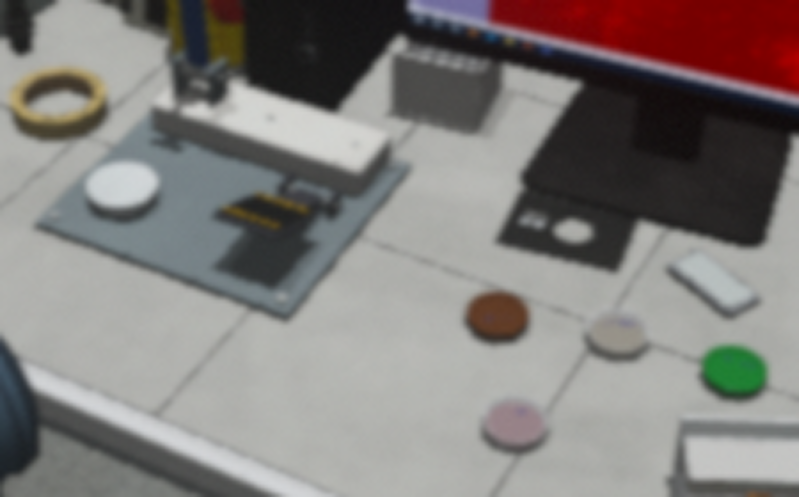

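View pics/c2.png

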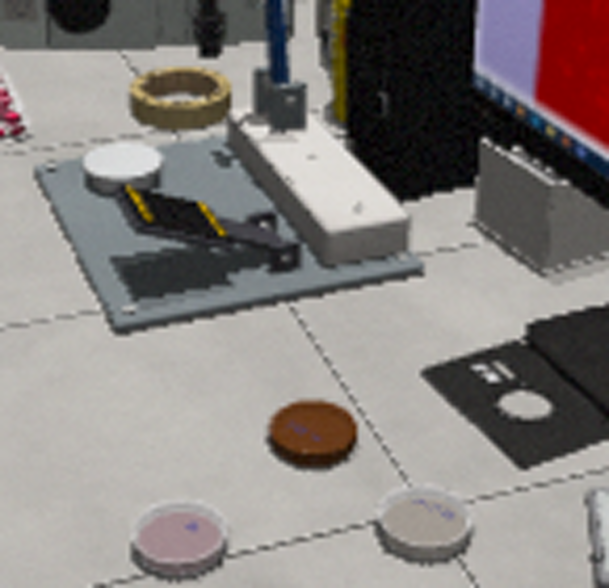

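The crops confirm it. The cream dish is at scene (314,235), with pink at (285,259). The press base corners are at c1 (37,226), (287,318) and (410,168), the platen is at c1 (122,187), and the tread is left up.

Run:
```python
from h import *
from scipy.optimize import least_squares
a=pickle.load(open('pics/s0.pkl','rb'));b=pickle.load(open('pics/d0.pkl','rb'))
o=[(a,3.55,140,140,{(-90,145,10):(37,226),(-90,-145,10):(287,318),(170,-145,10):(410,166),(-20,85,30):(122,185)}),
(b,4.2,195,150,{(-90,145,10):(38,168),(-90,-145,10):(117,328),(170,-145,10):(423,267),(-20,85,30):(122,161)})]
def W(p,P): c,s=np.cos(p[2]),np.sin(p[2]); return [p[0]+c*P[0]-s*P[1],p[1]+s*P[0]+c*P[1],P[2]]
def f(p): return np.concatenate([proj(d,W(p,P))-(np.array(q)/k+[x,y]) for d,k,x,y,m in o for P,q in m.items()])
r=least_squares(f,[500,100,0]); print(r.x,r.fun.round(1)); np.save('press.npy',r.x)
for P in[(-20,85,30),(-38.9,-85,67)]: print(W(r.x,P))
for d,k,x,y,m in o: print(ray(d,*(np.array(m[(-20,85,30)])/k+[x,y]),30))
from cell import env; print(pickle.load(open('pics/w0x.pkl','rb'))['hand_eye'])
```

```text
[5.44461399e+02 1.18068153e+02 2.43689544e-02] [-0.8 -1.2  0.6 -0.4  1.1 -0.5  0.3 -0.1 -1.6 -0.5 -0.9  0.   0.7  0.
 -0.1  0.2]
[np.float64(522.3961808313361), np.float64(202.55558454816747), 30]
[np.float64(507.6441046368203), np.float64(32.145531300270136), 67]
[521.55439947 203.35814562  30.        ]
[523.11017419 203.95518325  30.        ]
[[ 3.37066033e-04 -9.45288019e-01 -3.26236798e-01  8.37040873e+01]
 [ 9.99999877e-01  4.37393297e-04 -2.34175457e-04  1.06984935e+00]
 [ 3.64057043e-04 -3.26236679e-01  9.45288050e-01 -1.42668279e+02]
 [ 0.00000000e+00  0.00000000e+00  0.00000000e+00  1.00000000e+00]]
```

```bash
cat >> h.py <<'E'
from scipy.spatial.transform import Rotation as Ro
def rel(x,y,z,yaw=np.pi):
    o=env.get_obs(); R=Ro.from_euler('xyz',o['orientation']); T=Ro.from_euler('xyz',[np.pi,0,yaw])
    return (R.inv().apply(np.array([x,y,z])-o['eef_pos'])/50).round(3), np.degrees((R.inv()*T).as_rotvec()).round(2)
def wray(d,u,v,z):
    o=d['obs'];R=Ro.from_euler('xyz',o['orientation']).as_matrix();H=np.array(d['hand_eye'])
    c=R@H[:3,3]+o['eef_pos']; r=R@H[:3,:3]@np.linalg.solve(np.array(d['camera_matrix']),[u,v,1]); return c+r*(z-c[2])/r[2]
E
python3 - <<'E'
from h import *
print(rel(430,100,200)); print(rel(583,-307,115))
E
```

```text
(array([-7.757, -7.269,  0.622]), array([ -0.09,  -0.02, -15.46]))
(array([-12.877, -14.296,   2.332]), array([ -0.09,  -0.02, -15.46]))
```

```bash
python3 -m inch '[[[-0.9,-0.85,0.1,0,0,-4],[-1.8,-1.7,0.15,0,0,-8],[-2.6,-2.5,0.2,0,0,-12],[-3.5,-3.3,0.3,0,0,-15.5],[-4.4,-4.1,0.35,0,0,-15.5],[-5.2,-4.9,0.4,0,0,-15.5],[-6.1,-5.7,0.5,0,0,-15.5],[-6.9,-6.5,0.55,0,0,-15.5],[-7.7,-7.25,0.6,0,0,-15.5],[-8.2,-8.2,0.7,0,0,-15.5],[-8.8,-9.1,0.9,0,0,-15.5],[-9.4,-10.0,1.1,0,0,-15.5]]]' 0 && python3 -c "
from h import *
print(rel(583,-307,115))"
```

```text
time: 1.65
eef_pos: [473.2, -54.7, 175.9]
orientation: [3.141, 0.0, -3.141]
ft_force: [0.6, 0.8, -0.1]
finger_gap: 85.3
grasp_force: 0.0
(array([-2.193, -5.047,  1.218]), array([0.02, 0.01, 0.03]))
```

```bash
python3 -m inch '[[[-0.4,-1,0.2,0,0,0],[-0.8,-2,0.4,0,0,0],[-1.2,-3,0.7,0,0,0],[-1.6,-4,0.9,0,0,0],[-2.0,-4.8,1.1,0,0,0],[-2.19,-5.04,1.22,0,0,0],[-2.19,-5.04,1.22,0,0,0],[-2.19,-5.04,1.22,0,0,0],[-2.19,-5.04,1.22,0,0,0]]]' && python3 -c "
from h import *
grab('wrist','w1')"
```

```text
time: 2.78
eef_pos: [582.4, -303.9, 115.8]
orientation: [3.141, 0.0, -3.14]
ft_force: [0.8, -0.2, 0.1]
finger_gap: 85.4
grasp_force: 0.0
```

View pics/w1.png

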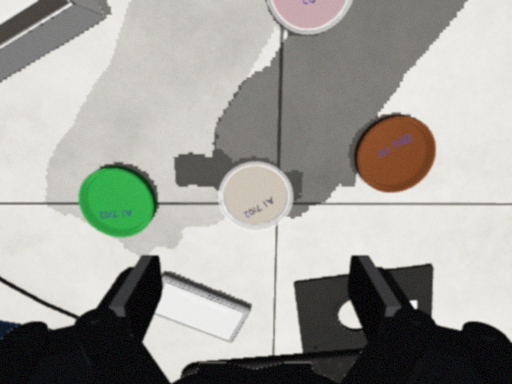

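The wrist view shows the cream dish with its lid centred at (257,194). Green is at (118,200) and brown at (396,152). The fingertips are at about (150,258) and (360,258), and there is room on both sides of the dish.

Run:
```python
from h import *
d=pickle.load(open('pics/w1.pkl','rb'))
print('scale60?',np.linalg.norm(wray(d,219,194,14)-wray(d,293,194,14)))
X=wray(d,257,194,13);print('cream',X,'green',wray(d,118,200,14))
for z in (102,108,115,122,128): print(z,wray(d,158,258,z)-d['obs']['eef_pos'],wray(d,352,258,z)-d['obs']['eef_pos'])
print(rel(X[0],X[1],60),rel(X[0],X[1],0))
```

```text
scale60? 58.4444455706334
cream [ 587.52126132 -301.21499044   13.        ] green [ 592.45107401 -411.67830926   14.        ]
102 [  9.96151033 -51.54594467 -13.80090589] [  9.75185105  53.61140654 -13.80090589]
108 [  6.37920331 -49.54343121  -7.80090589] [ 6.17758405 51.58134326 -7.80090589]
115 [  2.19984513 -47.2071655   -0.80090589] [ 2.00760589 49.21293609 -0.80090589]
122 [ -1.97951306 -44.87089979   6.19909411] [-2.16237228 46.84452893  6.19909411]
128 [ -5.56182008 -42.86838632  12.19909411] [-5.73663928 44.81446565 12.19909411]
(array([-0.099,  0.056,  1.118]), array([-0.  ,  0.02,  0.09])) (array([-0.098,  0.056,  2.318]), array([-0.  ,  0.02,  0.09]))
```

```bash
python3 -m inch '[[[-0.1,0.055,0.6,0,0,0],[-0.1,0.055,1.2,0,0,0],[-0.1,0.055,1.8,0,0,0],[-0.1,0.055,2.1,0,0,0],[-0.1,0.055,2.33,0,0,0],[-0.1,0.055,2.33,0,0,0],[-0.1,0.055,2.33,0,0,0]]]' 0 && python3 -m inch '[[[0,0,0,0,0,0],[0,0,0,0,0,0],[0,0,0,0,0,0],[0,0,0,0,0,0],[0,0,0,0,0,0],[0,0,0,0,0,0],[0,0,0,0,0,0],[0,0,0,0,0,0]]]' 0.45 25 && python3 -c "
from h import *
grab('wrist','w2')"
```

```text
time: 3.7
eef_pos: [588.5, -302.6, -0.1]
orientation: [-3.141, 0.002, -3.141]
ft_force: [-0.6, -0.7, -0.2]
finger_gap: 85.4
grasp_force: 0.0
time: 4.7
eef_pos: [588.4, -302.6, 0.2]
orientation: [-3.141, 0.002, -3.141]
ft_force: [-0.7, 0.7, 6.6]
finger_gap: 59.1
grasp_force: 26.0
```

View pics/w2.png

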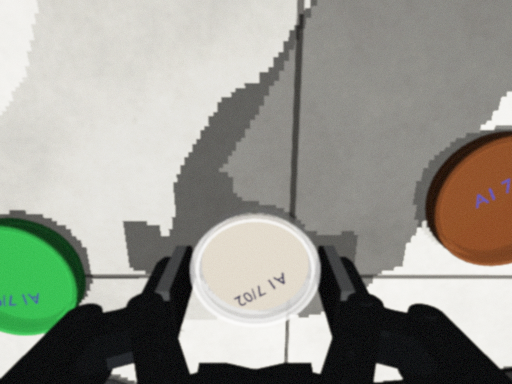

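The dish is gripped between the pads and level, with its centre at about (256,268).

```bash
python3 - <<'E'
from h import *
d=pickle.load(open('pics/w2.pkl','rb')); X=wray(d,256,266,13); off=X-d['obs']['eef_pos']; print(X,off)
print(rel(522.5-off[0],203.5-off[1],110))
E
python3 -m inch '[[[0,0,-0.3,0,0,0],[0,0,-1,0,0,0],[0,0,-2,0,0,0],[0,0,-2.6,0,0,0],[0,0,-2.6,0,0,0]]]' - 40
```

```text
[ 586.50442412 -301.10860986   13.        ] [-1.87315674  1.45116867 12.76973561]
(array([ 1.27 , 10.09 , -2.207]), array([-0.05,  0.1 ,  0.04]))
time: 5.38
eef_pos: [589.9, -303.5, 133.0]
orientation: [-3.138, 0.006, -3.141]
ft_force: [-0.1, -0.8, -1.1]
finger_gap: 58.1
grasp_force: 42.9
```

```bash
python3 -m inch '[[[0.4,0.7,0,0,0,0],[0.8,1.6,0,0,0,0],[1.1,2.6,0,0,0,0],[1.3,3.6,0,0,0,0],[1.3,4.6,0,0,0,0],[1.3,5.6,0,0,0,0],[1.3,6.6,0,0,0,0],[1.3,7.5,0,0,0,0],[1.3,8.3,0,0,0,0],[1.3,8.7,0,0,0,0],[1.3,8.7,0,0,0,0],[1.3,8.7,0,0,0,0]]]' && python3 -m inch '[[[0,0,0,0,0,0],[0,0,0,0,0,0]]]' && python3 -c "
from h import *
grab('wrist','w3')"
```

```text
time: 6.88
eef_pos: [522.1, 131.8, 128.4]
orientation: [-3.141, -0.001, 3.141]
ft_force: [-0.4, -1.7, -0.2]
finger_gap: 57.9
grasp_force: 43.0
time: 7.12
eef_pos: [522.5, 132.0, 128.8]
orientation: [-3.142, 0.0, 3.141]
ft_force: [-0.9, 0.2, -0.7]
finger_gap: 57.9
grasp_force: 43.0
```

View pics/w3.png

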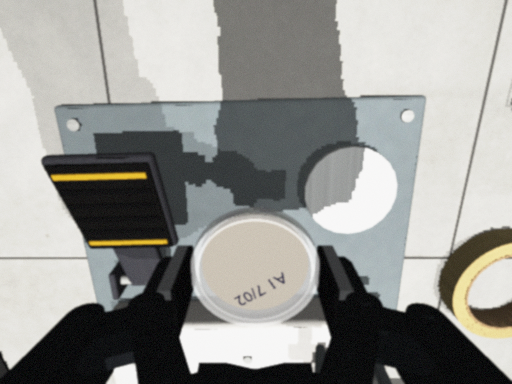

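The platen's top disc is centred at about (351,190) and spans columns 304–397. The dish is still level in the grip at (256,267). The base front corners are at (57,104) and (424,97).

Run:
```python
from h import *
d=pickle.load(open('pics/w3.pkl','rb')); p=d['obs']['eef_pos']
P=wray(d,350.5,190,30); D=wray(d,256,266,p[2]+12.8)
print('platen',P,'width',wray(d,304,190,30)-wray(d,397,190,30),'dish',D-p)
A=wray(d,57,104,10);B=wray(d,424,97,10);print(A,B,'yaw',np.arctan2(-(B-A)[0],(B-A)[1])*-1)
T=P+p-D; print(T, rel(T[0],T[1],60), rel(T[0],T[1],30))
```

```text
platen [522.84597808 207.23490634  30.        ] width [-2.13476991e-02 -7.22414276e+01  0.00000000e+00] dish [-1.86705311  1.44330333 12.8       ]
[459.47853631 -19.71382756  10.        ] [454.36381093 262.57779259  10.        ] yaw -0.018116605068003333
[524.71303119 205.79160301  17.2       ] (array([-0.044,  1.473,  1.377]), array([-0.  ,  0.  , -0.03])) (array([-0.044,  1.473,  1.977]), array([-0.  ,  0.  , -0.03]))
```

```bash
python3 -m inch '[[[-0.03,0.7,0,0,0,0],[-0.04,1.3,0,0,0,0],[-0.04,1.465,0.3,0,0,0],[-0.04,1.465,1.0,0,0,0],[-0.04,1.465,1.5,0,0,0],[-0.04,1.465,1.8,0,0,0],[-0.04,1.465,1.9,0,0,0],[-0.04,1.465,1.9,0,0,0],[-0.04,1.465,1.9,0,0,0]]]'; python3 -c "
from h import *
print(rel(524.5,205.5,30.5)[0])"
```

```text
time: 8.3
eef_pos: [525.3, 206.3, 34.8]
orientation: [3.141, 0.002, -3.141]
ft_force: [-0.0, -0.2, -0.7]
finger_gap: 58.0
grasp_force: 43.0
[ 0.016 -0.015  0.086]
```

```bash
python3 -m inch '[[[0.01,-0.01,0.04,0,0,0],[0.01,-0.01,0.07,0,0,0],[0.01,-0.01,0.07,0,0,0],[0.01,-0.01,0.07,0,0,0]]]'
```

```text
time: 8.8
eef_pos: [524.0, 205.7, 30.5]
orientation: [3.141, 0.0, -3.141]
ft_force: [0.2, 0.1, 1.1]
finger_gap: 58.4
grasp_force: 43.1
```

```bash
python3 -m inch '[[[0,0,0.01,0,0,0],[0,0,0.01,0,0,0],[0,0,0.01,0,0,0]]]' && python3 -m inch '[[[0,0,0,0,0,0],[0,0,0,0,0,0],[0,0,0,0,0,0],[0,0,0,0,0,0],[0,0,0,0,0,0],[0,0,0,0,0,0]]]' 0 && python3 -m inch '[[[0,0,-0.3,0,0,0],[0,0,-0.8,0,0,0],[0,0,-1.5,0,0,0],[0,0,-2,0,0,0],[0,0,-2,0,0,0],[0,0,-2,0,0,0],[0,0,-2,0,0,0]]]' && python3 -c "
from h import *
grab('wrist','w4')"
```

```text
time: 9.18
eef_pos: [524.0, 205.7, 30.5]
orientation: [3.141, 0.001, -3.141]
ft_force: [-0.9, -1.0, 5.8]
finger_gap: 58.3
grasp_force: 43.5
time: 9.93
eef_pos: [523.8, 205.6, 29.8]
orientation: [3.142, 0.0, -3.141]
ft_force: [-1.2, -0.1, -0.0]
finger_gap: 85.2
grasp_force: 0.0
time: 10.8
eef_pos: [522.8, 205.3, 128.6]
orientation: [-3.141, -0.002, -3.141]
ft_force: [-0.2, 0.4, -0.3]
finger_gap: 85.1
grasp_force: 0.0
```

View pics/w4.png

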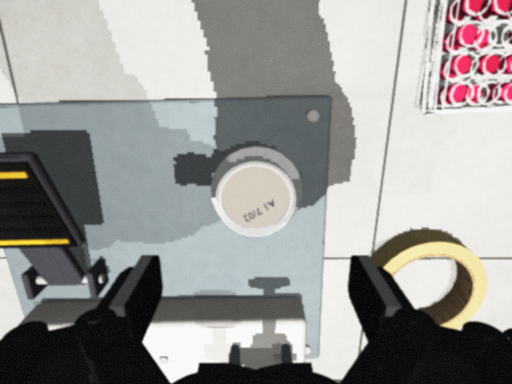

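The dish sits flat on the platen at about (255,198). The platen ring shows around it, spanning columns 210–302 with its top at row 144.

Run:
```python
from h import *
d=pickle.load(open('pics/w4.pkl','rb')); w=pickle.load(open('pics/w3.pkl','rb'))
P=wray(w,350.5,190,30)
print('platen w3',P,'w4 ext',wray(d,210,190,30),wray(d,302,190,30),wray(d,256,145,30))
print('dish',wray(d,255,198,43), 'ext',wray(d,212,198,43),wray(d,298,198,43),wray(d,255,160,43),wray(d,255,237,43))
# tread from w3: front corners (top edge) and stripes
for q in [(45,159),(157,154)]: print('front',wray(w,*q,75))
p=np.load('press.npy');yaw=.021;c,s=np.cos(yaw),np.sin(yaw)
o=P[:2]-[c*-20-s*85,s*-20+c*85]; print('press',o)
for a in [(-32,-85),(-42,-85)]: print(o+[c*a[0]-s*a[1],s*a[0]+c*a[1]])
```

```text
platen w3 [522.84597808 207.23490634  30.        ] w4 ext [522.91157471 171.41250883  30.        ] [522.82313512 242.82729333  30.        ] [487.57664952 207.04189827  30.        ]
dish [524.65753973 206.34620973  43.        ] ext [524.6975273  174.49621945  43.        ] [524.61755911 238.19066361  43.        ] [495.79301089 206.30814512  43.        ] [556.78000001 206.38857069  43.        ]
front [487.08161835   4.45186789  75.        ]
front [483.98086213  73.32633939  75.        ]
press [544.62643705 122.67361728]
[514.41836159  37.02040848]
[504.42056651  36.81042392]
```

The dish is within about 2 mm of the platen centre. Next I shut the fingers and move above the tread.

```bash
python3 -m inch '[[[0.1,-0.8,0,0,0,0],[0.15,-1.7,0,0,0,0],[0.16,-2.6,0.1,0,0,0],[0.16,-3.3,0.3,0,0,0],[0.16,-3.39,0.8,0,0,0],[0.16,-3.39,0.95,0,0,0],[0.16,-3.39,0.95,0,0,0],[0.16,-3.39,0.95,0,0,0],[0.16,-3.39,0.95,0,0,0]]]' 1 30; python3 -c "
from h import *
print(rel(515,36,67), rel(505,36,30))"
```

```text
time: 11.98
eef_pos: [516.7, 36.5, 83.1]
orientation: [-3.142, 0.002, -3.14]
ft_force: [0.8, -0.4, 0.1]
finger_gap: 0.2
grasp_force: 0.0
(array([ 0.034, -0.01 ,  0.322]), array([-0.  ,  0.09,  0.09])) (array([ 0.235, -0.01 ,  1.061]), array([-0.  ,  0.09,  0.09]))
```

Push down slowly along the arc, to just above the stop.

```bash
python3 -m inch '[[[0.03,0,0.25,0,0,0],[0.03,0,0.35,0,0,0],[0.07,0,0.43,0,0,0],[0.11,0,0.52,0,0,0],[0.14,0,0.61,0,0,0],[0.17,0,0.7,0,0,0],[0.2,0,0.79,0,0,0],[0.22,0,0.88,0,0,0],[0.23,0,0.96,0,0,0],[0.235,0,1.02,0,0,0],[0.235,0,1.06,0,0,0],[0.235,0,1.06,0,0,0]]]'
```

```text
time: 13.48
eef_pos: [504.0, 36.0, 29.4]
orientation: [-3.141, -0.0, -3.141]
ft_force: [-0.5, -0.8, 6.1]
finger_gap: -0.1
grasp_force: 2.5
```

```bash
python3 -m inch '[[[0,0,0.03,0,0,0],[0,0,0.03,0,0,0]]]';  python3 -c "
from h import *
a=grab('side','d5')['img'][130:250,190:350]
cv2.imwrite('pics/c5.png',cv2.resize(a[:,:,::-1],None,fx=5,fy=5,interpolation=cv2.INTER_CUBIC))"
```

```text
time: 13.72
eef_pos: [504.0, 36.0, 28.5]
orientation: [-3.141, -0.0, -3.141]
ft_force: [-1.2, -1.5, 8.9]
finger_gap: -0.2
grasp_force: 5.0
```

View pics/c5.png

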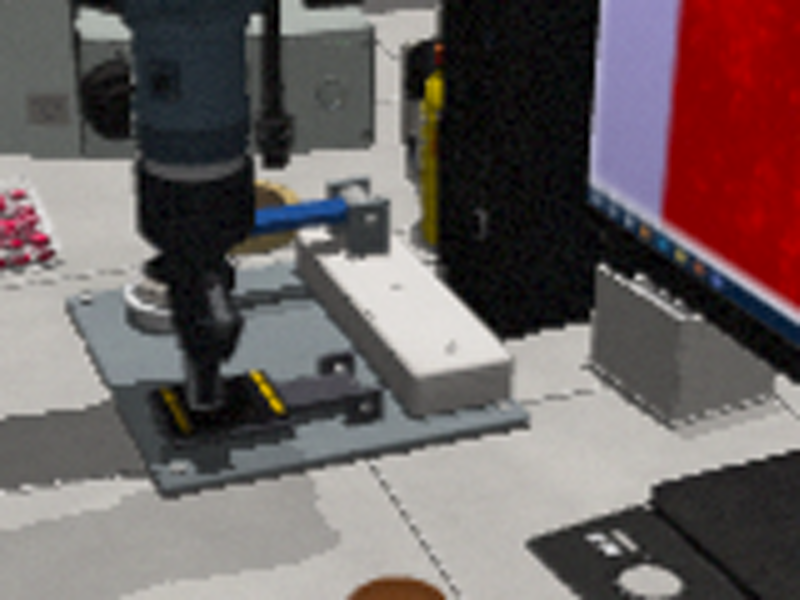

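The tread is nearly level and the blue arm lies over the dish. I'll push the last bit until the force shows the stop.

```bash
for i in 1 2; do python3 -m inch '[[[0,0,0.03,0,0,0],[0,0,0.03,0,0,0]]]'; done
```

```text
time: 14.02
eef_pos: [504.0, 36.0, 28.3]
orientation: [-3.141, 0.0, -3.141]
ft_force: [-5.5, -0.4, 21.1]
finger_gap: -0.0
grasp_force: 10.5
time: 14.28
eef_pos: [504.0, 36.0, 27.9]
orientation: [-3.141, 0.001, -3.141]
ft_force: [-9.3, -0.9, 31.7]
finger_gap: 0.0
grasp_force: 15.9
```

At the stop: 32 N with the position no longer changing. I hold it for 1.5 s.

```bash
python3 -m inch '[[[0,0,0,0,0,0],[0,0,0,0,0,0],[0,0,0,0,0,0],[0,0,0,0,0,0],[0,0,0,0,0,0],[0,0,0,0,0,0],[0,0,0,0,0,0],[0,0,0,0,0,0],[0,0,0,0,0,0],[0,0,0,0,0,0],[0,0,0,0,0,0],[0,0,0,0,0,0]]]' && python3 -m inch '[[[0,0,-0.1,0,0,0],[-0.01,0,-0.2,0,0,0],[-0.03,0,-0.3,0,0,0],[-0.05,0,-0.4,0,0,0],[-0.08,0,-0.5,0,0,0],[-0.11,0,-0.6,0,0,0],[-0.15,0,-0.7,0,0,0],[-0.2,0,-0.8,0,0,0],[-0.2,0,-1.1,0,0,0],[-0.2,0,-1.6,0,0,0],[-0.2,0,-2,0,0,0],[-0.2,0,-2,0,0,0]]]' && python3 -m inch '[[[0.5,0,-0.5,0,0,0],[1,0,-1,0,0,0],[1,0,-1,0,0,0],[1,0,-1,0,0,0],[1,0,-1,0,0,0],[1,0,-1,0,0,0],[1,0,-1,0,0,0],[1,0,-1,0,0,0]]]' && python3 -c "
from h import *
a=grab('side','d6')['img'][130:290,190:350];b=grab('wrist','w6')['img']
a=cv2.resize(a,(384,384),interpolation=cv2.INTER_CUBIC)
cv2.imwrite('pics/c6.png',np.hstack([a,cv2.resize(b,(416,384))])[:,:,::-1])"
```

```text
time: 15.78
eef_pos: [504.0, 36.0, 27.9]
orientation: [-3.141, 0.001, -3.141]
ft_force: [-8.3, 0.4, 31.9]
finger_gap: 0.0
grasp_force: 15.9
time: 17.27
eef_pos: [515.9, 36.0, 127.0]
orientation: [-3.141, 0.004, -3.141]
ft_force: [0.2, 0.3, -0.2]
finger_gap: -0.1
grasp_force: 0.0
time: 18.27
eef_pos: [464.2, 36.1, 174.6]
orientation: [3.141, -0.0, -3.141]
ft_force: [-1.4, 0.1, 0.4]
finger_gap: 0.0
grasp_force: 0.0
```

View pics/c6.png

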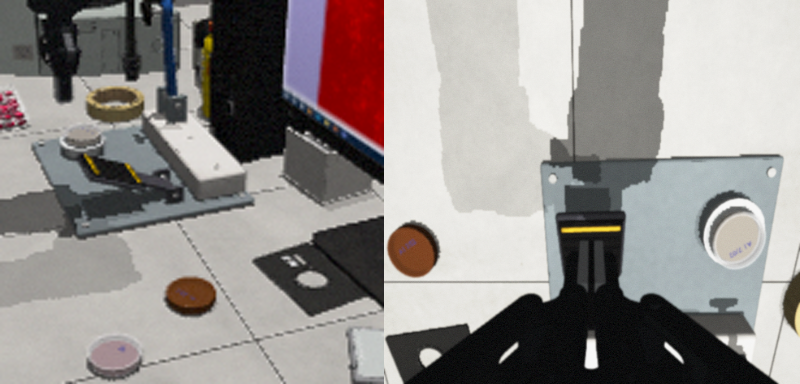

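The treadle is up again with the blue arm upright. The dish is flat on the platen, and the pink dish is where it was.

```bash
python3 -c "
from cell import env
print(env.job_done())"
```

```text
the job is handed in; nothing more can be done
None
```

I placed the cream dish on the platen within about 2 mm of centre, held the pedal at its stop for at least 1.5 s and let it come back up, left the pink dish untouched, and handed the job in at about 18 s; no verdict came back.

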